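Find the socket that fits the hex of the clamped digestion vessel

ROBOT

A 6-joint arm with a two-finger parallel gripper is mounted at the origin on the work surface. World frame = base frame: x ahead of the robot, y to its left, z up, the work surface at z = 0. Lengths are in m, angles in rad, forces in N, time in s.
With the tool pointing down it reaches from about 0.275 to 0.75 m from the base axis. Payload 10.2 kg.
Tool frame: the origin (TCP) lies on the centre line of the jaws, within the pads' length; the fingertips stand 14 mm ahead of it and the grasp point (between the pads) lies 5 mm behind it (arm.nose_length is the distance from the TCP to the fingertips, in m); z points along the fingers, y is the line along which they close (so a half turn about z gives the same grasp; the last joint's range is limited). The gripper opens to 88 mm and grips with 3 to 60 N. Pads are 18 mm wide; open, the fingers measure 123 mm over their backs; the gripper's body (75 mm by 187 mm) begins 45 mm behind the grasp point.
Start: joints at [-1.407, 0.313, 1.498, -0, 1.331, -0.223], TCP at [0.198, -0.486, 0.253] pointing down, gripper open.
Joint ranges: [-2.94, 2.94], [-0.97, 2.17], [0.19, 2.56], [-1.23, 4.37], [0.02, 3.11], [-2.88, 2.88]. Speed limits (rad/s): [2.39, 2.39, 3.01, 3.14, 3.14, 3.14].

INTERFACE

Orientations are given as a rotation vector (axis times angle).
In Python, from plant import arm, optics gives the robot as it stands. The module is installed in compiled form; this text tells all that it offers.
- The arm moves only by the tool play_rows, never from a script. Its argument "plan" is a list of rows, each a list of 5 numbers: the shift along the world's x, y, z in mm, then the turn about the world's z in units of 8 degrees (1.0 is 8 degrees), then the closure, from 0 (fully open) to 1 (shut). In form: [[tx, ty, tz, roll, grip], ...]. A call has 1 to 5 rows; each row shifts and turns the commanded pose from where the row before left it; what a row does not reach is not made up. A row lasts 1/10 s, in which the tool goes at most 50 mm and 8.59 degrees, less where a joint would pass 70% of its speed; a pose out of reach is approached as far as the arm can. A call with a gripper value outside its range is refused whole. The fingers move at their own pace and stop on an object; "squeeze" is the grip in N (left out, the last holds). Time passes only in rows, so rows that do not move let the fingers close. It gives the time, the measured TCP pose, the force, the opening and the grip force at its end, in the units of the state.
- arm.get_state(): the state, without advancing time (a new reading comes with each control period).
- optics.get_image(name): name is "side" or "top" or "wrist"; returns a dict with "img" (400x640x3 uint8, red, green, blue), "mtx" (3x3 intrinsics, pixels), "dist_coeffs" ([k1, k2, p1, p2, k3] as OpenCV has them; the pictures are not rectified), "T" (4x4, takes a point from camera to world coordinates). Camera axes: x right, y down, z forward; pixel columns grow to the right and rows downward; lengths in m; the calibration is good to about 2 mm. A picture is of the moment at which its call begins. There is no depth.
- arm.finish_job(): hands the job in; it is judged then, once.
The state is a dict: "clock": time; "joint_positions": joint angles; "qvel": joint speeds; "joint_torque": joint torques, N m; "eef_pos": TCP position; "ee_rot": TCP orientation; "force": force on the tool from outside, world axes, zero at the start; "ft_torque": the same for the moment, N m; "grip_width": finger opening in m; "grip_force": force on a finger pad.
Only numpy, scipy, OpenCV 4.12 (cv2) and the standard library are available. Lean on these libraries where they do the work, as an engineer would, in place of code of your own. Each camera call takes 0.05 s, during which the arm holds its last target. There are 200 camera calls.

TASK

The digestion vessel clamped in the round tightening station has to be done up: try the impact sockets from the grey tray on the hex on top of it and find the one that fits, going all the way down over the hex into its recess. Any socket you do not use must end up standing upright in the tray; do not shift the other things on the bench. Finish while still gripping the fitting socket fully home on the hex and pushing it lightly down, ready for the wrench: do not let go of it.

Things in the scene. Friction and masses are not known exactly. Their poses are not given: they have to be found in the camera images.
- socket_small: the smallest black impact socket, a 30 mm round cylinder 65 mm long, about 210 g, standing mouth down in a tray compartment (which one varies, any yaw). Origin: centre of its mouth (lower rim); z up its axis to the flat top. Six-sided mouth 20.4 mm across flats, 22 mm deep, flats facing +x, -x of this frame and every 60 degrees. Grip round the upper 40 mm.
- socket_medium: the middle black impact socket, a 36 mm round cylinder 65 mm long, about 290 g, standing mouth down in a tray compartment (which one varies, any yaw). Origin: centre of its mouth (lower rim); z up its axis to the flat top. Six-sided mouth 25.6 mm across flats, 22 mm deep, flats facing +x, -x of this frame and every 60 degrees. Grip round the upper 40 mm.
- socket_large: the largest black impact socket, a 43 mm round cylinder 65 mm long, about 420 g, standing mouth down in a tray compartment (which one varies, any yaw). Origin: centre of its mouth (lower rim); z up its axis to the flat top. Six-sided mouth 31.9 mm across flats, 22 mm deep, flats facing +x, -x of this frame and every 60 degrees. Grip round the upper 40 mm.
- tray: grey plastic socket tray, fixed, 80 mm (its x) by 190 mm (its y), walls 4 mm thick and 18 mm high, with two dividers across y that make three compartments about 58 mm wide in y, centred at y = -62, 0 and +62 mm. One socket stands in each. Origin: centre of its underside; the inner floor is 4 mm above it.
- station: the tightening station, fixed: grey base plate 130 by 110 mm, 12 mm thick, with a round aluminium clamp cup 94 mm across and a clamp screw with a black star knob beside it. Origin: centre of the underside. Cup and screw stay well below the vessel's cap.
- station_recess (a point): in the middle of the recess floor of the vessel in the station, at the foot of its hex; hex top 14 mm and recess rim 8 mm above it. 136 mm above the station's underside. The mouth of the socket that fits comes to rest here; too small a socket stops on top of the hex, too large a one on the rim. Its axes are the station's, not the hex's.
- vessel_a: one of three fixed digestion vessels, 81 mm across, alike but for the unmarked size of hex and recess: one socket fits each. Work on the one in the station. Origin: centre of underside, z up. In the dark cap's top, 132 mm up, is a round recess 8 mm deep with the steel hex in its middle, 14 mm high (6 mm above the rim, top 4 mm tapered in by 2 mm); hex flats face +x, -x and every 60 degrees.
- vessel_b: one of three fixed digestion vessels, 81 mm across, alike but for the unmarked size of hex and recess: one socket fits each. Work on the one in the station. Origin: centre of underside, z up. In the dark cap's top, 132 mm up, is a round recess 8 mm deep with the steel hex in its middle, 14 mm high (6 mm above the rim, top 4 mm tapered in by 2 mm); hex flats face +x, -x and every 60 degrees.
- vessel_c: one of three fixed digestion vessels, 81 mm across, alike but for the unmarked size of hex and recess: one socket fits each. Work on the one in the station. Origin: centre of underside, z up. In the dark cap's top, 132 mm up, is a round recess 8 mm deep with the steel hex in its middle, 14 mm high (6 mm above the rim, top 4 mm tapered in by 2 mm); hex flats face +x, -x and every 60 degrees.
- stand: aluminium cooling stand, fixed, 204 by 104 mm with two white cups; the other two vessels are parked in them. Origin: centre of the underside.
- torque_wrench: torque wrench, 300 mm long, lying flat between the robot and the tray, square drive up (top at 44 mm). Leave it. Origin: on the bench under its middle.
- extension_bar: steel extension bar, 125 mm long, 18 mm thick, lying on the bench. Leave it. Origin: under its middle.
- wash_bottle: white wash bottle, 70 mm across, 195 mm high with its spout. Leave it. Origin: centre of its underside.
- sample_jar: white sample jar with a lid, 56 mm across, 85 mm high. Leave it. Origin: centre of its underside.
- sample_cup: small white open cup, 50 mm across, 36 mm high. Leave it. Origin: centre of its underside.
- filter_box: paper box of filter discs, 85 by 62 by 62 mm high. Leave it. Origin: centre of its underside.
- vial: small amber vial with a white cap, 34 mm across, 60 mm high. Leave it. Origin: centre of its underside.
Things that resemble listed ones, but are neither listed nor needed, are in the scene too. Leave any red look-alike of the socket_small alone.

How it is judged:
On the way:
1. a socket held in the fingers is set on the hex of the clamped vessel (((horizontal distance between socket_small and station_recess below 0.008 m and z of socket_small in the frame of station_recess below 0.02 m and (contact force between socket_small and vessel_a above 0.5 N or contact force between socket_small and vessel_b above 0.5 N or contact force between socket_small and vessel_c above 0.5 N) and contact force between the fingers and socket_small above 1 N) or (horizontal distance between socket_medium and station_recess below 0.008 m and z of socket_medium in the frame of station_recess below 0.02 m and (contact force between socket_medium and vessel_a above 0.5 N or contact force between socket_medium and vessel_b above 0.5 N or contact force between socket_medium and vessel_c above 0.5 N) and contact force between the fingers and socket_medium above 1 N) or (horizontal distance between socket_large and station_recess below 0.008 m and z of socket_large in the frame of station_recess below 0.02 m and (contact force between socket_large and vessel_a above 0.5 N or contact force between socket_large and vessel_b above 0.5 N or contact force between socket_large and vessel_c above 0.5 N) and contact force between the fingers and socket_large above 1 N))), for 0.1 s.
At the end, for the whole second after the job is handed in: A socket is fully home on the clamped vessel's hex: mouth within 3 mm of the recess floor in height and of its centre, tilt under 0.06 rad, at rest, held in the fingers (over 3 N) and pressing on the vessel with over 1 N; the other two sockets stand upright on the tray floor (((horizontal distance between socket_small and station_recess below 0.003 m and z of socket_small in the frame of station_recess between -0.003 and 0.003 m and angle between socket_small's own z axis and vertical below 0.06 rad and linear speed of socket_small below 0.03 m/s and (contact force between socket_small and vessel_a above 1 N or contact force between socket_small and vessel_b above 1 N or contact force between socket_small and vessel_c above 1 N) and contact force between the fingers and socket_small above 3 N and (x of socket_medium in the frame of tray between -0.036 and 0.036 m and y of socket_medium in the frame of tray between -0.091 and 0.091 m and z of socket_medium in the frame of tray between 0 and 0.01 m and angle between socket_medium's own z axis and vertical below 0.15 rad and linear speed of socket_medium below 0.03 m/s) and (x of socket_large in the frame of tray between -0.036 and 0.036 m and y of socket_large in the frame of tray between -0.091 and 0.091 m and z of socket_large in the frame of tray between 0 and 0.01 m and angle between socket_large's own z axis and vertical below 0.15 rad and linear speed of socket_large below 0.03 m/s)) or (horizontal distance between socket_medium and station_recess below 0.003 m and z of socket_medium in the frame of station_recess between -0.003 and 0.003 m and angle between socket_medium's own z axis and vertical below 0.06 rad and linear speed of socket_medium below 0.03 m/s and (contact force between socket_medium and vessel_a above 1 N or contact force between socket_medium and vessel_b above 1 N or contact force between socket_medium and vessel_c above 1 N) and contact force between the fingers and socket_medium above 3 N and (x of socket_small in the frame of tray between -0.036 and 0.036 m and y of socket_small in the frame of tray between -0.091 and 0.091 m and z of socket_small in the frame of tray between 0 and 0.01 m and angle between socket_small's own z axis and vertical below 0.15 rad and linear speed of socket_small below 0.03 m/s) and (x of socket_large in the frame of tray between -0.036 and 0.036 m and y of socket_large in the frame of tray between -0.091 and 0.091 m and z of socket_large in the frame of tray between 0 and 0.01 m and angle between socket_large's own z axis and vertical below 0.15 rad and linear speed of socket_large below 0.03 m/s)) or (horizontal distance between socket_large and station_recess below 0.003 m and z of socket_large in the frame of station_recess between -0.003 and 0.003 m and angle between socket_large's own z axis and vertical below 0.06 rad and linear speed of socket_large below 0.03 m/s and (contact force between socket_large and vessel_a above 1 N or contact force between socket_large and vessel_b above 1 N or contact force between socket_large and vessel_c above 1 N) and contact force between the fingers and socket_large above 3 N and (x of socket_small in the frame of tray between -0.036 and 0.036 m and y of socket_small in the frame of tray between -0.091 and 0.091 m and z of socket_small in the frame of tray between 0 and 0.01 m and angle between socket_small's own z axis and vertical below 0.15 rad and linear speed of socket_small below 0.03 m/s) and (x of socket_medium in the frame of tray between -0.036 and 0.036 m and y of socket_medium in the frame of tray between -0.091 and 0.091 m and z of socket_medium in the frame of tray between 0 and 0.01 m and angle between socket_medium's own z axis and vertical below 0.15 rad and linear speed of socket_medium below 0.03 m/s)))); the arm keeps its last pose, push and grip.
It fails at once if another thing on the bench is shifted by more than 30 mm (distance of any of torque_wrench, extension_bar, wash_bottle, sample_jar, sample_cup, filter_box, vial from where it was at the start of the episode above 0.03 m).
It also fails if it takes over 72 s, if anything falls off the work surface, if the arm or the gripper's body presses on something with over 40 N, if the wrist force passes 120 N, or if a joint passes its speed limit or range.

## Working session

There is one attempt and no reset: what is moved stays moved. The work goes in short steps, Python scripts to look and compute and a tool call to move; the robot and the scene stay as the last step left them, time stands still between calls to the robot, and variables do not carry over. Pictures are saved under pics/ and viewed, at most 10 in all, crops included, and the job is handed in when it is done.

Besides the shell and the picture viewer there is one more tool, called after "Call:" as name(argument=value, ...) on one line, values as JSON. play_rows: Moves the arm, as the interface text tells. Its arguments: {"type":"object","properties":{"plan":{"type":"array"},"squeeze":{"type":"number"}},"required":["plan"]}

```bash
mkdir -p pics
python3 - <<'E'
from plant import arm, optics
import cv2,pickle
d={}
for n in("top","side"):
    d[n]=optics.get_image(n); cv2.imwrite(f"pics/{n}0.png",d[n]["img"][:,:,::-1])
    print(n,d[n]["mtx"].round(1).tolist(),d[n]["dist_coeffs"],d[n]["T"].round(3).tolist())
pickle.dump(d,open("d0.pkl","wb"))
print(arm.get_state())
E
```

```text
top [[368.8, 0.0, 323.7], [0.0, 368.8, 195.3], [0.0, 0.0, 1.0]] [0.00845526 0.         0.         0.         0.        ] [[-0.013, -0.984, 0.177, 0.345], [-1.0, 0.016, 0.018, -0.059], [-0.02, -0.177, -0.984, 1.17], [0.0, 0.0, 0.0, 1.0]]
side [[466.4, 0.0, 319.3], [0.0, 466.4, 197.0], [0.0, 0.0, 1.0]] [0.04598134 0.         0.         0.         0.        ] [[-0.972, -0.13, 0.194, 0.275], [-0.233, 0.538, -0.81, 1.158], [0.001, -0.833, -0.554, 0.926], [0.0, 0.0, 0.0, 1.0]]
{'clock': 0.1, 'joint_positions': array([-1.40742283e+00,  3.13384372e-01,  1.49832446e+00,  4.11561590e-05,
        1.33100532e+00, -2.23427376e-01]), 'qvel': array([ 0.0006951 , -0.00130873, -0.00136484,  0.00020082,  0.0021068 ,
        0.0001614 ]), 'joint_torque': array([ 2.43151917e-03, -4.02815473e+01, -2.52640003e+01,  6.94754999e-02,
        3.42938618e-02, -6.20658170e-05]), 'eef_pos': array([ 0.19799674, -0.48602537,  0.25223704]), 'ee_rot': array([-3.08192596e+00, -6.03574496e-01, -1.15608724e-04]), 'force': array([-0.5544962 ,  0.07457141, -0.53281007]), 'ft_torque': array([-0.01489843,  0.02036566,  0.01327414]), 'grip_force': 0.0, 'grip_width': 0.08827518078074399}
```

View pics/top0.png

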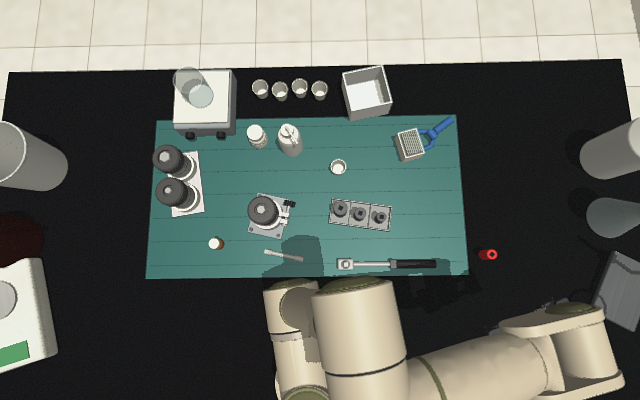

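View pics/side0.png

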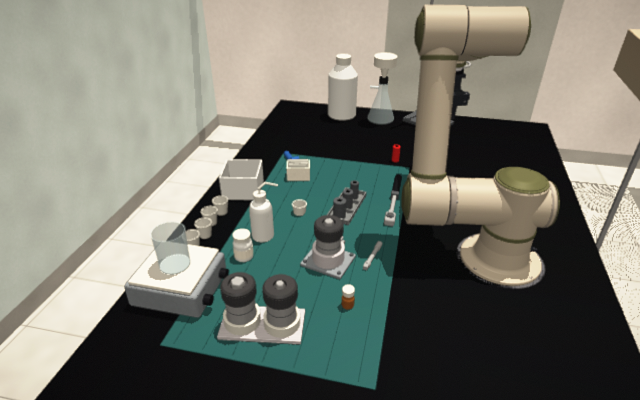

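The top view shows three black sockets in the tray at (340,208), (360,213) and (380,217). The red look-alike is at (488,254), outside the tray. The clamped vessel is at (263,210), with the two parked ones at (168,160) and (172,192). The three black ones in the tray are the candidates, so I'll check them in a close crop.

```bash
cat > h.py <<'E'
import numpy as np, cv2
def ray(c,u,v,z):
    p=cv2.undistortPoints(np.array([[[u,v]]],float),c["mtx"],c["dist_coeffs"])[0,0]
    T=c["T"]; d=T[:3,:3]@[p[0],p[1],1]; o=T[:3,3]
    return o+d*(z-o[2])/d[2]
def proj(c,P):
    Ti=np.linalg.inv(c["T"]); 
    r,_=cv2.projectPoints(np.array(P,float).reshape(-1,3),cv2.Rodrigues(Ti[:3,:3])[0],Ti[:3,3],c["mtx"],c["dist_coeffs"]); return r[:,0]
E
python3 - <<'E'
from h import *; import pickle
d=pickle.load(open("d0.pkl","rb")); c=d["top"]
im=c["img"][180:250,235:405,::-1]; cv2.imwrite("pics/crop0.png",cv2.resize(im,(680,280),interpolation=cv2.INTER_CUBIC))
for n,u,v,z in[("s1",340,208,.069),("s2",360,213,.069),("s3",380,217,.069),("cap",262,210,.14),("red",488,254,.06),("bottle",290,138,.19),("vial",216,243,.06),("wrenchhead",345,264,.04),("wr_end",436,264,.02),("cup",338,167,.036)]:
    print(n,ray(c,u,v,z).round(3))
E
```

```text
s1 [ 0.503 -0.088  0.069]
s2 [ 0.487 -0.148  0.069]
s3 [ 0.474 -0.207  0.069]
cap [0.491 0.134 0.14 ]
red [ 0.361 -0.52   0.06 ]
bottle [0.685 0.05  0.19 ]
vial [0.404 0.286 0.06 ]
wrenchhead [ 0.337 -0.1    0.04 ]
wr_end [ 0.334 -0.378  0.02 ]
cup [ 0.639 -0.085  0.036]
```

View pics/crop0.png

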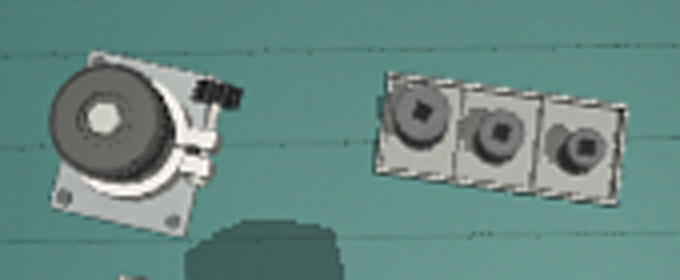

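Crop: all three tray sockets are plain black with a square drive. The large is at crop (420,112), the medium at (501,132) and the small at (583,150). The clamped vessel's steel hex is at crop (105,118). The red one is not in the tray, so I exclude it. Next I move over the tray.

Call:
play_rows(plan=[[27, 34, 5, 0.7, 0], [27, 34, 5, 0.7, 0], [27, 34, 5, 0.7, 0], [27, 34, 5, 0.7, 0], [27, 34, 5, 0.7, 0]], squeeze=30)

```text
clock: 0.6
eef_pos: [0.3337, -0.3146, 0.2777]
ee_rot: [-2.843, -1.337, -0.0]
force: [0.5, -0.8, 0.1]
grip_width: 0.0885
grip_force: 0.0
```

Call:
play_rows(plan=[[27, 34, 5, 0.7, 0], [27, 34, 5, 0.7, 0], [27, 34, 5, 0.7, 0], [27, 34, 5, 0.7, 0], [27, 34, 5, 0.5, 0]])

```text
clock: 1.1
eef_pos: [0.4688, -0.1445, 0.3028]
ee_rot: [-2.462, -1.951, 0.0]
force: [-0.5, -1.0, -0.0]
grip_width: 0.0882
grip_force: 0.0
```

```bash
cat > snap.py <<'E'
import sys,pickle,cv2
from plant import arm, optics
n,f=sys.argv[1:3]
c=optics.get_image(n); pickle.dump(c,open(f+".pkl","wb")); cv2.imwrite(f"pics/{f}.png",c["img"][:,:,::-1])
s=arm.get_state(); print({k:s[k].round(4).tolist() if hasattr(s[k],'round') else s[k] for k in("clock","eef_pos","ee_rot","force","joint_positions","grip_width")})
print(c["T"].round(3).tolist(),c["mtx"][0,0],c["dist_coeffs"])
E
python3 snap.py wrist w1
```

```text
{'clock': 1.15, 'eef_pos': [0.4714, -0.1404, 0.3035], 'ee_rot': [2.4558, 1.9592, 0.0041], 'force': [1.4611, 3.3453, -0.2328], 'joint_positions': [-0.5294, 0.205, 1.5047, 0.0025, 1.4309, -0.3058], 'grip_width': 0.08824187034682075}
[[0.973, -0.221, -0.061, 0.485], [-0.229, -0.94, -0.253, -0.08], [-0.001, 0.26, -0.966, 0.434], [0.0, 0.0, 0.0, 1.0]] 339.68320761554855 [0.01925218 0.         0.         0.         0.        ]
```

View pics/w1.png

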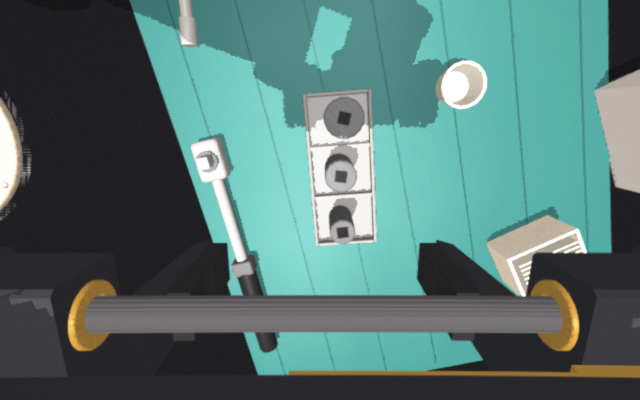

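Wrist view: the large socket top is at (344,117), the medium at (341,176) and the small at (342,232). I'll measure their drive squares and then go on to look at the hex.

Run:
```python
from h import *; import pickle
c=pickle.load(open("w1.pkl","rb")); g=cv2.cvtColor(c["img"],cv2.COLOR_RGB2GRAY)
cv2.setRNGSeed(0)
for n,u,v in[("L",344,117),("M",341,176),("S",342,232)]:
    w=g[v-12:v+13,u-12:u+13]; big=cv2.resize(w,None,fx=8,fy=8,interpolation=cv2.INTER_CUBIC)
    t=float(w[10:15,10:15].min())*.5+float(np.median(w[6:19,6:19]))*.5
    k,lab,st,ce=cv2.connectedComponentsWithStats((big<t).astype(np.uint8))
    l=lab[100,100]; m=(lab==l).astype(np.uint8)
    cx=(ce[l]+.5)/8-.5+[u-12,v-12]
    ct=max(cv2.findContours(m,0,1)[0],key=cv2.contourArea)
    r=cv2.minAreaRect(ct); box=cv2.boxPoints(r)/8+[u-12,v-12]
    W=np.array([ray(c,*b,.069) for b in box]); e=W[1]-W[0]
    print(n,l,st[l,4]/64,cx.round(1),ray(c,*cx,.069).round(4),"sq",np.linalg.norm(W[1]-W[0]).round(4),np.linalg.norm(W[2]-W[1]).round(4),"yaw",np.degrees(np.arctan2(e[1],e[0])).round(1)%90)
for p in[(304,95),(370,91),(375,241),(317,245)]: print(ray(c,*p,.018).round(4))
```

```text
L 0 581.609375 [344.  116.9] [ 0.5048 -0.0888  0.069 ] sq 0.0256 0.025 yaw 76.7
M 1 77.859375 [340.7 176.1] [ 0.488  -0.1488  0.069 ] sq 0.01 0.0102 yaw 71.1
S 3 73.375 [342.2 232.1] [ 0.4757 -0.2122  0.069 ] sq 0.0102 0.0105 yaw 84.7
[ 0.4674 -0.0554  0.018 ]
[ 0.543  -0.0687  0.018 ]
[ 0.5134 -0.2525  0.018 ]
[ 0.4384 -0.2406  0.018 ]
```

Call:
play_rows(plan=[[0, 44, 5, 0, 0], [0, 44, 5, 0, 0], [0, 44, 5, 0, 0], [0, 44, 5, 0, 0], [3, 30, 5, 0, 0]])

```text
clock: 1.65
eef_pos: [0.4704, 0.0622, 0.3279]
ee_rot: [-2.464, -1.948, -0.0]
force: [-0.0, -2.2, 0.3]
grip_width: 0.088
grip_force: 0.0
```

```bash
python3 snap.py wrist w2
```

```text
{'clock': 1.7, 'eef_pos': [0.4708, 0.0648, 0.3287], 'ee_rot': [-2.4624, -1.95, -0.0031], 'force': [0.4904, 1.8337, 0.3045], 'joint_positions': [-0.1114, 0.1548, 1.5004, 0.0018, 1.4853, 0.1197], 'grip_width': 0.08774052686604071}
[[0.973, -0.223, -0.061, 0.487], [-0.232, -0.939, -0.253, 0.127], [-0.001, 0.26, -0.966, 0.459], [0.0, 0.0, 0.0, 1.0]] 339.68320761554855 [0.01925218 0.         0.         0.         0.        ]
```

View pics/w2.png

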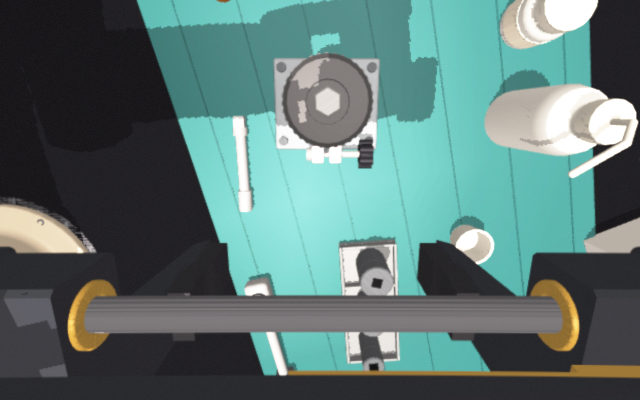

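Wrist view over the station: the steel hex is at (327,101), with the recess ring about 22 px in radius. I'll measure the hex.

```bash
cat > hexm.py <<'E'
from h import *; import pickle,sys
c=pickle.load(open(sys.argv[1]+".pkl","rb")); u,v=int(sys.argv[2]),int(sys.argv[3]); s=int(sys.argv[4])
g=cv2.cvtColor(c["img"],cv2.COLOR_RGB2GRAY)
w=g[v-s:v+s+1,u-s:u+s+1]; print(w[s,::3].tolist())
big=cv2.resize(w,None,fx=8,fy=8,interpolation=cv2.INTER_CUBIC)
t,m=cv2.threshold(big,0,255,cv2.THRESH_OTSU)
t=float(sys.argv[5]) if len(sys.argv)>5 else t; m=(big>t).astype(np.uint8)
k,lab,st,ce=cv2.connectedComponentsWithStats(m); l=lab[8*s+4,8*s+4]
ct=max(cv2.findContours((lab==l).astype(np.uint8),0,1)[0],key=cv2.contourArea)[:,0]
P=np.array([ray(c,*((p+.5)/8-.5+[u-s,v-s]),.150)[:2] for p in ct])
M=cv2.moments((P*1e5).astype(np.int32)); cen=np.array([M["m10"],M["m01"]])/M["m00"]/1e5
print("t",t,"cen",cen.round(4),"area-eq AF mm",(np.sqrt(M["m00"]/1e10/.866)*1e3).round(2))
D=P-cen; a=np.radians(np.arange(0,60,1)); ext=[]
W=[]
for x in a:
    W.append(sum(np.ptp(D@[np.cos(x+k*np.pi/3),np.sin(x+k*np.pi/3)]) for k in range(3))/3)
i=int(np.argmin(W)); j=int(np.argmax(W)); print("flat normal deg",i,"AF mm",W[i]*1e3,"corner deg",j,W[j]*1e3)
E
python3 hexm.py w2 327 101 25
python3 - <<'E'
from h import *; import pickle
c=pickle.load(open("w2.pkl","rb"));g=cv2.cvtColor(c["img"],cv2.COLOR_RGB2GRAY)
print(g[101,280:376].tolist()); print(g[50:150,327].tolist())
E
```

```text
[194, 119, 126, 125, 129, 224, 226, 224, 225, 227, 228, 227, 217, 129, 127, 127, 126]
t 168.0 cen [0.4921 0.1355] area-eq AF mm 20.6
flat normal deg 48 AF mm 20.954662625790125 corner deg 19 23.269292084196998
[185, 168, 127, 88, 78, 78, 89, 111, 119, 121, 120, 121, 121, 123, 121, 122, 124, 148, 163, 167, 168, 183, 194, 191, 162, 119, 116, 123, 126, 124, 124, 125, 125, 123, 129, 149, 198, 224, 226, 225, 226, 226, 225, 224, 224, 225, 225, 225, 226, 227, 228, 228, 228, 228, 228, 227, 226, 225, 217, 181, 141, 129, 129, 128, 127, 127, 128, 127, 108, 107, 126, 128, 127, 128, 128, 128, 128, 128, 127, 128, 127, 127, 127, 129, 127, 127, 127, 123, 107, 82, 79, 82, 105, 157, 193, 195]
[123, 130, 157, 121, 105, 104, 105, 127, 173, 185, 183, 147, 130, 128, 128, 127, 126, 128, 128, 128, 126, 127, 128, 128, 128, 127, 128, 125, 107, 100, 117, 128, 128, 128, 129, 133, 145, 164, 204, 225, 229, 227, 225, 225, 225, 226, 226, 226, 226, 224, 224, 225, 227, 228, 228, 228, 227, 225, 226, 226, 226, 227, 227, 226, 213, 171, 133, 122, 123, 125, 125, 125, 124, 119, 116, 124, 125, 124, 123, 124, 123, 124, 122, 124, 122, 123, 124, 122, 122, 121, 122, 120, 116, 98, 77, 72, 75, 88, 115, 139]
```

Measured: the hex is at (0.492, 0.1355) with about 21 mm across flats at its tapered top, flat normal near 48°, and a recess about 41 mm across. That points to the medium socket. I'll pick that one first.

Call:
play_rows(plan=[[3.5, -43, -20, 0, 0.2], [3.5, -43, -20, 0, 0.2], [3.5, -43, -20, 0, 0.2], [3.5, -43, -20, 0, 0.2], [3.5, -42, -20, 0, 0.2]])

```text
clock: 2.2
eef_pos: [0.4882, -0.1561, 0.2267]
ee_rot: [-2.466, -1.946, 0.0]
force: [1.3, -0.1, 0.8]
grip_width: 0.0709
grip_force: 0.0
```

Call:
play_rows(plan=[[0, 0, -35, 0, 0.2], [0, 0, -35, 0, 0.2], [0, 0, -20, 0, 0.2], [0, 0, 0, 0, 0.2]])

```text
clock: 2.6
eef_pos: [0.4872, -0.1537, 0.1352]
ee_rot: [-2.462, -1.942, 0.003]
force: [0.3, -0.3, -0.0]
grip_width: 0.0704
grip_force: 0.0
```

```bash
python3 snap.py wrist w3
```

```text
{'clock': 2.65, 'eef_pos': [0.4881, -0.1542, 0.1371], 'ee_rot': [-2.4646, -1.9446, 0.0013], 'force': [0.0713, 0.2469, -0.1649], 'joint_positions': [-0.5351, 0.4091, 1.6866, -0.0, 1.0482, -0.3003], 'grip_width': 0.07045806202416488}
[[0.972, -0.224, -0.066, 0.504], [-0.233, -0.94, -0.25, -0.089], [-0.006, 0.259, -0.966, 0.266], [0.0, 0.0, 0.0, 1.0]] 339.68320761554855 [0.01925218 0.         0.         0.         0.        ]
```

View pics/w3.png

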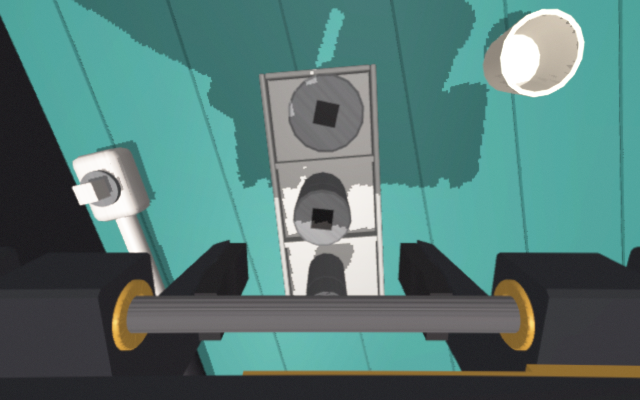

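The medium socket's top is centred at about (322,217), with its drive square at (322,218).

Run:
```python
from h import *; import pickle
c=pickle.load(open("w3.pkl","rb")); g=cv2.cvtColor(c["img"],cv2.COLOR_RGB2GRAY)
print("circle",ray(c,322,217,.069).round(4), "edges", ray(c,294,217,.069).round(4),ray(c,350,217,.069).round(4),ray(c,322,245,.069).round(4))
for n,u,v,t in[("L",326,114,38),("M",322,218,35)]:
    s=20;w=g[v-s:v+s+1,u-s:u+s+1]; print(w[s,::2].tolist())
    big=cv2.resize(w,None,fx=8,fy=8,interpolation=cv2.INTER_CUBIC)
    k,lab,st,ce=cv2.connectedComponentsWithStats((big<t).astype(np.uint8)); l=lab[8*s+4,8*s+4]
    ct=max(cv2.findContours((lab==l).astype(np.uint8),0,1)[0],key=cv2.contourArea)[:,0]
    P=np.array([ray(c,*((p+.5)/8-.5+[u-s,v-s]),.069)[:2] for p in ct])*1000
    r=cv2.minAreaRect(P.astype(np.float32)); print(n,l,r)
```

```text
circle [ 0.4882 -0.148   0.069 ] edges [ 0.4716 -0.144   0.069 ] [ 0.5047 -0.1519  0.069 ] [ 0.4839 -0.1656  0.069 ]
[117, 116, 118, 114, 75, 43, 43, 46, 44, 44, 44, 44, 45, 43, 46, 52, 113, 119, 115, 115, 119]
L 0 ((504.4399719238281, -89.9842529296875), (22.07988166809082, 23.252174377441406), 76.5218734741211)
[110, 106, 107, 107, 103, 40, 22, 23, 21, 26, 24, 24, 26, 24, 24, 57, 103, 107, 107, 109, 107]
M 1 ((488.22760009765625, -147.52154541015625), (8.720620155334473, 11.674318313598633), 70.81267547607422)
```

Call:
play_rows(plan=[[0, 3, -30, 0, 0.2], [0, 3, -30, 0, 0.2], [0, 0, -22, 0, 0.2], [0, 0, -6, 0, 0.2], [0, 0, 0, 0, 0.2]], squeeze=30)

```text
clock: 3.15
eef_pos: [0.489, -0.1485, 0.0505]
ee_rot: [2.465, 1.946, 0.0]
force: [-0.5, -0.3, 0.7]
grip_width: 0.0701
grip_force: 0.0
```

Call:
play_rows(plan=[[0, 0, 0, 0, 0.7], [0, 0, 0, 0, 0.7], [0, 0, 0, 0, 0.7], [0, 0, 0, 0, 0.7], [0, 0, 0, 0, 0.7]])

```text
clock: 3.65
eef_pos: [0.4884, -0.1482, 0.05]
ee_rot: [-2.466, -1.946, 0.0]
force: [-1.0, -0.0, 4.3]
grip_width: 0.035
grip_force: 30.0
```

Gripped at 35 mm. I lift it and carry it to the station.

Call:
play_rows(plan=[[0, 0, 15, 0, 0.7], [0, 0, 40, 0, 0.7], [0, 0, 45, 0, 0.7], [0, 0, 45, 0, 0.7], [0, 10, 45, 0, 0.7]], squeeze=40)

```text
clock: 4.15
eef_pos: [0.4881, -0.1385, 0.2412]
ee_rot: [-2.467, -1.945, 0.001]
force: [1.0, 1.0, -3.2]
grip_width: 0.0349
grip_force: 40.0
```

Call:
play_rows(plan=[[1, 44, 5, 0.3, 0.7], [1, 44, 5, 0.3, 0.7], [1, 44, 5, 0.3, 0.7], [1, 44, 0, 0, 0.7], [0, 44, 0, 0, 0.7]])

```text
clock: 4.65
eef_pos: [0.4921, 0.0835, 0.2545]
ee_rot: [-2.339, -2.097, 0.001]
force: [1.2, 0.5, -3.4]
grip_width: 0.0353
grip_force: 40.0
```

Call:
play_rows(plan=[[0, 35, 0, 0, 0.7], [0, 18, 0, 0, 0.7], [0, 0, 0, 0, 0.7], [0, 0, 0, 0, 0.7]])

```text
clock: 5.05
eef_pos: [0.4924, 0.1345, 0.2543]
ee_rot: [-2.338, -2.098, 0.001]
force: [-1.0, 0.1, -3.2]
grip_width: 0.0352
grip_force: 40.0
```

```bash
python3 snap.py wrist w4; python3 snap.py side s4
```

```text
{'clock': 5.1, 'eef_pos': [0.4925, 0.134, 0.2544], 'ee_rot': [-2.3394, -2.0965, 0.0011], 'force': [-0.0881, -0.3158, -2.4485], 'joint_positions': [0.036, 0.2797, 1.5376, -0.0003, 1.3249, 0.1455], 'grip_width': 0.03521269839725544}
[[0.994, -0.105, -0.03, 0.5], [-0.109, -0.96, -0.259, 0.201], [-0.001, 0.261, -0.965, 0.385], [0.0, 0.0, 0.0, 1.0]] 339.68320761554855 [0.01925218 0.         0.         0.         0.        ]
{'clock': 5.15, 'eef_pos': [0.4926, 0.1338, 0.2545], 'ee_rot': [-2.3401, -2.0959, 0.0008], 'force': [-0.3763, -0.3353, -3.725], 'joint_positions': [0.0355, 0.2796, 1.5375, -0.0002, 1.325, 0.1456], 'grip_width': 0.03519878803004956}
[[-0.972, -0.13, 0.194, 0.275], [-0.233, 0.538, -0.81, 1.158], [0.001, -0.833, -0.554, 0.926], [0.0, 0.0, 0.0, 1.0]] 466.38776067785426 [0.04598134 0.         0.         0.         0.        ]
```

View pics/w4.png

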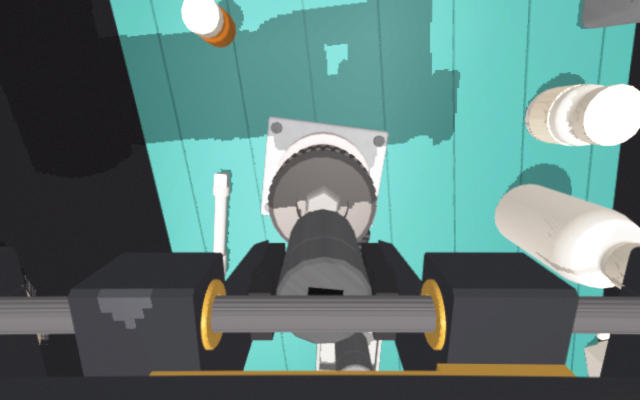

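The held socket is over the hex, whose edge shows at (323,200), laterally aligned. I descend gently.

Call:
play_rows(plan=[[0, 1, -25, 0, 0.7], [0, 0.5, -20, 0, 0.7], [0, 0, -5, 0, 0.7], [0, 0, -3, 0, 0.7], [0, 0, 0, 0, 0.7]])

```text
clock: 5.65
eef_pos: [0.4929, 0.1359, 0.2023]
ee_rot: [2.339, 2.096, 0.001]
force: [0.3, 1.1, -3.3]
grip_width: 0.0346
grip_force: 40.0
```

Call:
play_rows(plan=[[0, 0, -3, 0, 0.7], [0, 0, -2, 0, 0.7], [0, 0, -2, 0, 0.7], [0, 0, 0, 0, 0.7]])

```text
clock: 6.05
eef_pos: [0.4924, 0.1363, 0.1946]
ee_rot: [-2.339, -2.097, 0.0]
force: [-0.4, 0.1, -3.9]
grip_width: 0.0348
grip_force: 40.0
```

Call:
play_rows(plan=[[0, 0, -1, 0, 0.7], [0, 0, -1, 0, 0.7], [0, 0, -1, 0, 0.7], [0, 0, 0, 0, 0.7]])

```text
clock: 6.45
eef_pos: [0.4925, 0.1363, 0.1916]
ee_rot: [-2.339, -2.097, 0.0]
force: [-1.3, -0.5, -3.2]
grip_width: 0.0349
grip_force: 40.0
```

Call:
play_rows(plan=[[0, 0, -1, 0, 0.7], [0, 0, -1, 0, 0.7], [0, 0, 0, 0, 0.7]])

```text
clock: 6.75
eef_pos: [0.4925, 0.1363, 0.1896]
ee_rot: [-2.339, -2.097, 0.0]
force: [0.7, -0.4, -3.0]
grip_width: 0.0347
grip_force: 40.0
```

Call:
play_rows(plan=[[0, 0, -1, 0, 0.7], [0, 0, -1, 0, 0.7], [0, 0, -1, 0, 0.7], [0, 0, -1, 0, 0.7], [0, 0, 0, 0, 0.7]])

```text
clock: 7.25
eef_pos: [0.4925, 0.1363, 0.1856]
ee_rot: [-2.339, -2.097, 0.0]
force: [0.0, 0.3, -3.2]
grip_width: 0.0347
grip_force: 40.0
```

Call:
play_rows(plan=[[0, 0, -1, 0, 0.7], [0, 0, -1, 0, 0.7], [0, 0, -1, 0, 0.7], [0, 0, 0, 0, 0.7]])

```text
clock: 7.65
eef_pos: [0.4925, 0.1363, 0.1826]
ee_rot: [-2.339, -2.097, 0.0]
force: [0.6, -0.4, -2.5]
grip_width: 0.035
grip_force: 40.0
```

Call:
play_rows(plan=[[0, 0, -1, 0, 0.7], [0, 0, -0.5, 0, 0.7], [0, 0, 0, 0, 0.7]])

```text
clock: 7.95
eef_pos: [0.4926, 0.1363, 0.182]
ee_rot: [2.339, 2.097, 0.001]
force: [-4.1, 0.2, 4.9]
grip_width: 0.035
grip_force: 40.0
```

Call:
play_rows(plan=[[0, 0, -0.5, 0, 0.7], [0, 0, 0, 0, 0.7], [0, 0, 0, 0, 0.7]])

```text
clock: 8.25
eef_pos: [0.4926, 0.1363, 0.1819]
ee_rot: [2.338, 2.097, 0.001]
force: [-5.0, -0.5, 9.0]
grip_width: 0.0347
grip_force: 40.0
```

It seats exactly at the predicted height, with a net push of about 12 N. One side-view check before handing in.

```bash
python3 snap.py side s5; python3 -c "
import cv2; i=cv2.imread('pics/s5.png')[150:290,260:420]; cv2.imwrite('pics/s5c.png',cv2.resize(i,(640,560),interpolation=2))"
```

```text
{'clock': 8.3, 'eef_pos': [0.4926, 0.1363, 0.1819], 'ee_rot': [2.3382, 2.097, 0.0012], 'force': [-4.3043, -0.5408, 8.7972], 'joint_positions': [0.0405, 0.35, 1.6411, -0.0001, 1.1495, 0.1492], 'grip_width': 0.034822968201144604}
[[-0.972, -0.13, 0.194, 0.275], [-0.233, 0.538, -0.81, 1.158], [0.001, -0.833, -0.554, 0.926], [0.0, 0.0, 0.0, 1.0]] 466.38776067785426 [0.04598134 0.         0.         0.         0.        ]
```

View pics/s5c.png

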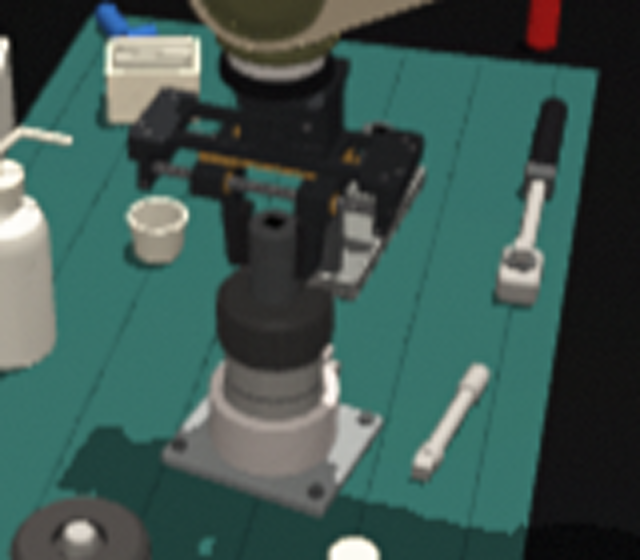

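The held socket stands upright, sunk into the cap at crop (275,270), and the bench items are undisturbed. I hand the job in.

```bash
python3 -c "
from plant import arm; print(arm.finish_job())"
```

```text
the job is handed in; nothing more can be done
None
```

The medium socket fits: it is fully home on the clamped vessel's hex, still gripped at 40 N and pressed down with about 12 N, the other two sockets were never touched, and the job is handed in (no verdict was returned).

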